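Lock the sit-up bar's leg at its length mark

TASK

Set the under-door sit-up bar that lies on the table to its length: draw the T-bar's sliding leg out until the whole band of dark tape on it has just come out of the collar, hold it there so that it cannot creep, and squeeze the cam lever fully shut against the leg. Finish with the gripper still squeezing the leg and the shut lever together, and leave the door stop, hand gripper, tape roll and dumbbell lying around it where they are.

Things in the scene. Friction and masses are not known exactly. Their poses are not given: they have to be found in the camera images.
- bar: Under-door sit-up bar lying on its side; it does not shift. A grey upright foot plate (200 mm wide, 86 high), a grey 24 mm square tube, then a black clamp collar (45 long, 30 wide, 34 high) from which slides a bare aluminium leg, 16 mm square, its end bolted on top of a steel T-bar. Origin: on the table under the collar's mouth. x: out along the leg to the T-bar; y: across, lever on the -y side; z: up.
- mouth (a point): Centre of the collar's mouth, on the leg's axis, 51 mm above the table; axes as the bar's. The collar reaches 15 mm to +y; the lever's ears reach 28 mm to -y and only 3 mm past the mouth. Beyond the mouth the leg is bare, its faces 8 mm from its axis.
- leg: Sliding leg with T-bar; origin on the T-bar's axis under the leg, 32 mm up, axes as the bar's. The T-bar is a round steel bar along y, 18 mm thick, just below the leg (whose axis is 51 mm up); bare for 80 mm each side, then a rubber roller (64 mm across, 70 long). The leg slides along x only, against 2 N of drag, from home (T-bar axis 13 mm from the mouth) 80 mm out, and stays where it is left while the lever is open.
- tbar (a point): Middle of the T-bar's side that faces the collar, under the leg, 32 mm above the table. Fingers set down astride the leg on this side of the T-bar, their tips lower than its axis, can push it out, 12 to 35 mm from its start to the mark, and then keep it from creeping back in; they are then also beside the leg and the lever's tail.
- mark (a point): Length mark: a band of dark tape, 4 mm wide, round the aluminium leg, hidden in the collar at the start; it sits some mm differently on the leg from case to case. This point lies on the leg's axis at the band's edge nearer the collar, which is to come level with the mouth (x = 0 in the mouth's frame).
- lever (a joint): Angle of the aluminium cam lever beside the collar, rad: 0 = fully shut along the leg, 0.75 to 0.85 at the start, 0.9 at most. Its pivot pin is upright, 2 mm behind the mouth and 19 mm to the -y side of the leg's axis. Below about 0.7 its cam rubs on the leg and drags it inwards, several mm in all if nothing holds it; closing takes some 10 N at the tail. It stays where it is left.
- lever_tip (a point): Tip of the lever's tail, mid-height, 51 mm above the table. The tail points to the T-bar and swings level above the T-bar, 33 mm long from the pin, 16 high, 6 thick. Open, the tip stands about 41 mm to the -y side of the leg's axis; shut, its outer face is 17 mm from that axis, so that leg and shut lever together measure 25 mm across.
- doorstop: Aluminium floor door stop with a rubber ring, 53 mm in diameter, 34 mm high, on the table beside the bar's tube. Origin: centre of its underside. Leave alone.
- handgrip: Red spring hand gripper, 115 mm long, 82 mm wide, 22 mm high, lying on the table on the other side of the bar's tube. Origin: on the table, between its handles. Leave alone.
- taperoll: Roll of grey sports tape, 76 mm in diameter, 38 mm high, lying beyond the T-bar. Origin: centre of its underside. Leave alone.
- dumbbell: Small dumbbell, 160 mm long, heads 60 mm across, on the left of the table. Origin: on the table under its middle. Leave alone.

How it is judged:
By the outcome, as a careful person would: the job done as asked, in the order asked, and still so for the second after the job is handed in, while the arm keeps its last pose, push and grip.
It also fails if it takes over 42 s, if anything falls off the work surface, if the arm or the gripper's body presses on something with over 40 N, if the wrist force passes 120 N, or if a joint passes its speed limit or range.

ROBOT

A 6-joint arm with a two-finger parallel gripper is mounted at the origin on the work surface. World frame = base frame: x ahead of the robot, y to its left, z up, the work surface at z = 0. Lengths are in m, angles in rad, forces in N, time in s.
With the tool pointing down it reaches from about 0.35 to 0.725 m from the base axis. Payload 6 kg.
Tool frame: the origin (TCP) lies midway between the tips of the shut fingers; the grasp point (between the pads) lies 19 mm behind it (bot.hold_point_z is the distance from the TCP to the grasp point, in m); z points along the fingers, y is the line along which they close (so a half turn about z gives the same grasp; the last joint's range is limited). The gripper opens to 85 mm and grips with 20 to 120 N. Pads are 22 mm wide; open, the fingers measure 114 mm over their backs; the gripper's body (76 mm by 85 mm) begins 54 mm behind the grasp point. The pads swing forward as they close: fully open they stand 13 mm farther back than shut.
Start: joints at [-0.817, 0.04, 0.085, 0, -1.615, -0.334], TCP at [0.245, -0.548, 0.206] pointing down, gripper open.
Joint ranges: [-2.56, 2.56], [-1.29, 2.01], [-1.08, 1.49], [-3.29, 1.98], [-2.81, -0.18], [-2.99, 2.99]. Speed limits (rad/s): [2.57, 2.57, 3.01, 3.14, 3.14, 3.14].

INTERFACE

Orientations are given as a 3x3 rotation matrix whose columns are the frame's x, y, z axes.
In Python, from bench import telemetry, eyes, sign_off, bot gives the robot as it stands.
- The arm moves only by the tool play_rows, never from a script. Its argument "commands" is a list of rows, each a list of 7 numbers: the opening in per cent of the stroke, from 0 (shut) to 100 (fully open), then the shift along the world's x, y, z in mm, then the turn, a rotation vector about the world's x, y, z in degrees. In form: [[fingers, tx, ty, tz, rx, ry, rz], ...]. A call has 1 to 20 rows; each row shifts and turns the commanded pose from where the row before left it; what a row does not reach is not made up. A row lasts 1/10 s, in which the tool goes at most 50 mm and 8.59 degrees, less where a joint would pass 70% of its speed; a pose out of reach is approached as far as the arm can. A call is refused whole if a number of a shift passes 50 or a number of a turn 8.59, either way. A call with a gripper value outside its range is refused whole. The fingers move at their own pace and stop on an object; "grip_force" is the grip in N (left out, the last holds). Time passes only in rows, so rows that do not move let the fingers close. It gives the time, the measured TCP pose, the force, the opening and the grip force at its end, in the units of the state.
- telemetry.observe(): the state, without advancing time (a new reading comes with each control period).
- eyes.grab_frame(name): name is "side" or "top" or "wrist"; returns a dict with "image" (400x640x3 uint8, red, green, blue), "fx", "fy", "cx", "cy" (pixels), "R" (3x3) and "t" (3): a world point X has camera coordinates R X + t; the wrist camera has in their place "hand_eye" (4x4, takes a point from camera to tool coordinates, whose origin is the TCP and whose axes are the flange's). Camera axes: x right, y down, z forward; pixel columns grow to the right and rows downward; lengths in m; the calibration is good to about 2 mm. A picture is of the moment at which its call begins: read the wrist's pose just before it. There is no depth.
- sign_off(): hands the job in; it is judged then, once.
Trained networks look in a picture, given as the dict that the camera call returned (one of the last four; its "shot" number tells which), for a name from the list of things; names that differ only in an ending like _2 or _b are one class to them, and where a whole thing is asked for, a point or a joint stands for the part that bears it (a point fixed in the world has none). Each returns a list of dicts, best first, with "p" (0 to 1); they miss things now and then, are a little off and sometimes report something else, mostly with a low value. They report only what shows in the picture. A call takes as long as a camera call.
- eyes.find_in(query, picture): "bbox" ([left, top, width, height] in pixels, round what is visible of it).
- eyes.pinpoint(query, picture): "position" ([column, row] in pixels: a listed point, or the origin of a listed thing).
The state is a dict: "time": time; "qpos": joint angles; "joint_velocities": joint speeds; "joint_efforts": joint torques, N m; "tcp_pos": TCP position; "eef_rot": TCP orientation; "wrist_force": force on the tool from outside, world axes, zero at the start; "moment": the same for the moment, N m; "width": finger opening in m; "grasp_force": force on a finger pad.
Only numpy, scipy, OpenCV 4.12 (cv2) and the standard library are available. Lean on these libraries where they do the work, as an engineer would, in place of code of your own. Each camera call takes 0.05 s, during which the arm holds its last target. There are 200 camera calls.

## Working session

There is one attempt and no reset: what is moved stays moved. The work goes in short steps, Python scripts to look and compute and a tool call to move; the robot and the scene stay as the last step left them, time stands still between calls to the robot, and variables do not carry over. Pictures are saved under pics/ and viewed, at most 10 in all, crops included, and the job is handed in when it is done.

Besides the shell and the picture viewer there is one more tool, called as a command line: name --pt "numbers of a row" for each row, then --argument value for the rest. play_rows: Moves the arm, as the interface text tells. Its arguments: {"type":"object","properties":{"commands":{"type":"array","items":{"type":"array","items":{"type":"number"}}},"grip_force":{"type":"number"}},"required":["commands"]}

```bash
mkdir -p pics
cat > h.py <<'E'
import numpy as np, cv2
from bench import telemetry, eyes, bot
def cam(name):
    s=telemetry.observe(); f=eyes.grab_frame(name)
    K=np.array([[f['fx'],0,f['cx']],[0,f['fy'],f['cy']],[0,0,1.]])
    if name=='wrist':
        T=np.eye(4);T[:3,:3]=s['eef_rot'];T[:3,3]=s['tcp_pos']
        W=T@np.array(f['hand_eye']);R=W[:3,:3].T;t=-R@W[:3,3]
    else: R=np.array(f['R']);t=np.array(f['t'])
    return f,K,R,t
def plane(px,z,K,R,t):
    d=R.T@np.linalg.inv(K)@np.array([px[0],px[1],1.]);c=-R.T@t
    return c+d*(z-c[2])/d[2]
def proj(X,K,R,t):
    p=K@(R@np.array(X)+t);return p[:2]/p[2]
def save(f,n,crop=None,s=1):
    im=f['image'][:,:,::-1]
    if crop: x,y,w,h=crop;im=im[y:y+h,x:x+w]
    cv2.imwrite('pics/'+n,cv2.resize(im,None,fx=s,fy=s,interpolation=cv2.INTER_CUBIC))
E
python3 - <<'E'
from h import *
np.set_printoptions(precision=4,suppress=True)
s=telemetry.observe();print(s['time'],s['width'],s['eef_rot'],bot.hold_point_z)
Z=dict(mouth=.051,tbar=.032,lever_tip=.051,leg=.032,bar=0,mark=.051,doorstop=0,handgrip=0,taperoll=0,dumbbell=0)
out=[]
for n in ('top','side'):
    f,K,R,t=cam(n);print(n,'cam at',-R.T@t);out.append(f['image'])
    for q,z in Z.items():
        r=eyes.pinpoint(q,f)
        for e in r[:2]: print(q,round(e['p'],2),np.round(e['position'],1),plane(e['position'],z,K,R,t))
    save(f,n+'0.png')
E
```

```text
0.0 0.0855153431324286 [[-0.9132 -0.4076 -0.0008]
 [-0.4076  0.9132  0.0016]
 [ 0.0001  0.0018 -1.    ]] 0.0187
top cam at [0.4473 0.1875 0.958 ]
mouth 0.93 [379.9 200.2] [0.5318 0.0445 0.051 ]
tbar 0.63 [380.6 201.9] [0.5297 0.0399 0.032 ]
lever_tip 0.58 [364.7 186.9] [0.5623 0.0782 0.051 ]
lever_tip 0.55 [379.5 200.4] [0.5314 0.0454 0.051 ]
leg 0.77 [374.1 197.9] [0.539  0.0547 0.032 ]
bar 0.62 [377.5 203.2] [0.5295 0.0423 0.    ]
doorstop 0.91 [428.7 213.9] [ 0.5032 -0.0785  0.    ]
handgrip 0.77 [394.9 150.6] [ 0.6562 -0.0021  0.    ]
taperoll 0.91 [318.6 227.4] [0.4729 0.1828 0.    ]
dumbbell 0.86 [195.4 247.6] [0.427  0.4745 0.    ]
side cam at [ 0.3203 -0.4601  0.4686]
mouth 0.59 [339.1 251.5] [0.5352 0.0362 0.051 ]
tbar 0.92 [338.1 259.6] [0.5349 0.0377 0.032 ]
lever_tip 0.46 [343.4 241.2] [0.5536 0.0621 0.051 ]
leg 0.86 [330.4 254.6] [0.5267 0.055  0.032 ]
bar 0.8 [340.7 271.4] [0.5429 0.0413 0.    ]
doorstop 0.6 [347.2 328.2] [ 0.5044 -0.084   0.    ]
handgrip 0.87 [407.7 276.4] [ 0.6535 -0.0067  0.    ]
handgrip 0.16 [240.7 176.2] [0.4284 0.4744 0.    ]
taperoll 0.71 [284.1 238.3] [0.4696 0.1702 0.    ]
dumbbell 0.76 [238.5 177.9] [0.4214 0.4661 0.    ]
```

Run:
```python
import cv2
a=cv2.imread('pics/top0.png')[140:280,290:460];b=cv2.imread('pics/side0.png')[180:360,230:450]
a=cv2.resize(a,(510,420),interpolation=cv2.INTER_CUBIC)
cv2.imwrite('pics/a.png',cv2.resize(a,(680,560)))
cv2.imwrite('pics/b.png',cv2.resize(b,(660,540),interpolation=cv2.INTER_CUBIC))
```

```text
(no output)
```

View pics/a.png

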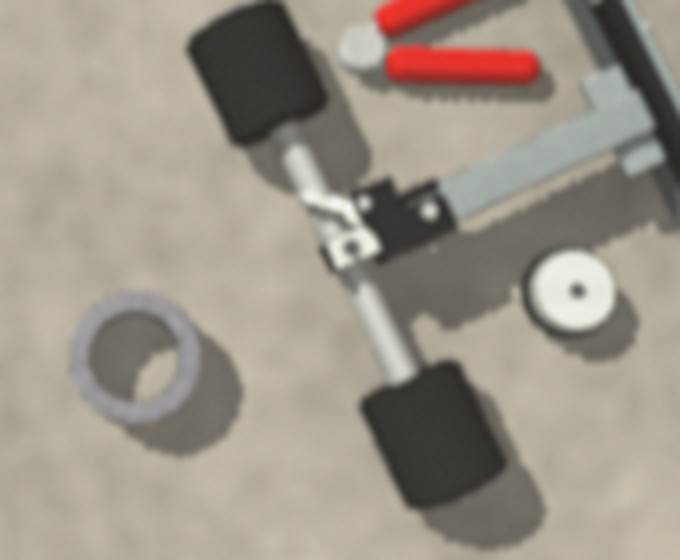

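View pics/b.png

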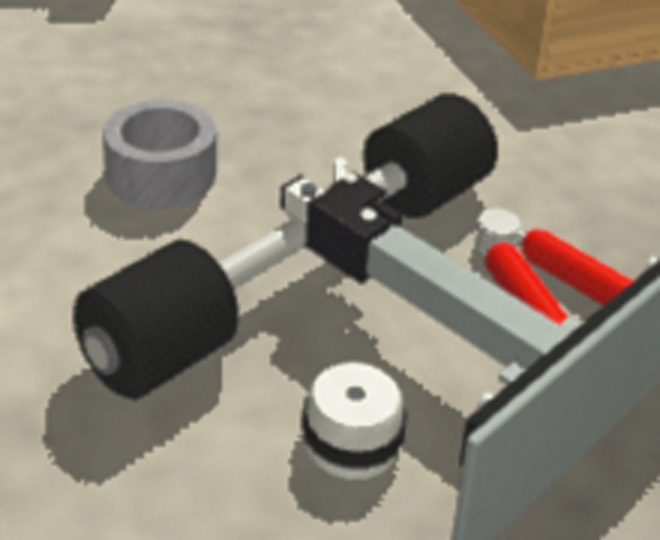

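The top crop shows the leg and T-bar pointing lower-left from the collar (mouth near 379,200 px), and the lever open on the upper side. The side crop agrees, and the T-bar stands close to the mouth. I'll work out the bar's heading next.

Run:
```python
from h import *
np.set_printoptions(precision=4,suppress=True)
f,K,R,t=cam('top')
g=lambda x,y:(290+x/4,140+y/4)
a=plane(g(290,155),.041,K,R,t);b=plane(g(402,372),.041,K,R,t);print('tbar',a,b,np.degrees(np.arctan2(*(b-a)[[1,0]])))
a=plane(g(635,115),.063,K,R,t);b=plane(g(455,195),.063,K,R,t);print('tube',a,b,np.degrees(np.arctan2(*(b-a)[[1,0]])))
f,K,R,t=cam('wrist');print(np.array(f['hand_eye']),K)
```

```text
tbar [0.5824 0.0817 0.041 ] [0.4581 0.0205 0.041 ] -153.79066269632983
tube [ 0.6003 -0.1089  0.063 ] [ 0.556  -0.0073  0.063 ] 113.56405646901372
[[-0.0006 -0.9568 -0.2907  0.0726]
 [ 1.     -0.0005 -0.0004  0.0006]
 [ 0.0002 -0.2907  0.9568 -0.1676]
 [ 0.      0.      0.      1.    ]] [[280.2162   0.     322.0892]
 [  0.     280.2162 202.5262]
 [  0.       0.       1.    ]]
```

play_rows --pt "100 22 46 0 0 0 -6.85" --pt "100 22 46 0 0 0 -6.85" --pt "100 22 46 0 0 0 -6.85" --pt "100 22 46 0 0 0 -6.85" --pt "100 22 46 0 0 0 -6.85" --pt "100 22 46 0 0 0 -6.85" --pt "100 22 46 0 0 0 -6.85" --pt "100 22 46 0 0 0 -6.85" --pt "100 22 46 0 0 0 -6.85" --pt "100 22 46 0 0 0 -6.85" --pt "100 22 46 0 0 0 -6.85" --pt "100 22 46 0 0 0 -6.85" --pt "100 22 46 0 0 0 -6.85" --pt "100 0 0 -28 0 0 0" --pt "100 0 0 -28 0 0 0" --pt "100 0 0 0 0 0 0" --pt "100 0 0 0 0 0 0"

```text
time: 2.9
tcp_pos: [0.53, -0.0018, 0.1506]
eef_rot: [[-0.489, 0.872, -0.008], [0.872, 0.489, 0.023], [0.024, 0.004, -1.0]]
wrist_force: [-0.2, -0.3, 1.9]
width: 0.0857
grasp_force: 0.0
```

Run:
```python
from h import *
np.set_printoptions(precision=4,suppress=True)
s=telemetry.observe();print(s['time'],s['tcp_pos'],s['eef_rot'],s['qpos'])
f,K,R,t=cam('wrist');save(f,'w1.png',(170,60,300,220),2.5)
for q,z in dict(mouth=.051,tbar=.032,lever_tip=.051,leg=.032,bar=0,mark=.051).items():
    for e in eyes.pinpoint(q,f)[:2]: print(q,round(e['p'],2),np.round(e['position'],1),plane(e['position'],z,K,R,t))
```

```text
2.9 [ 0.53   -0.0018  0.1506] [[-0.4892  0.8721 -0.0082]
 [ 0.8718  0.4892  0.0228]
 [ 0.0239  0.004  -0.9997]] [ 0.358  -0.1382 -0.1801 -0.0243 -1.5285 -2.9873]
mouth 0.87 [345.4 163.8] [0.5344 0.04   0.051 ]
tbar 0.63 [346.4 155.8] [0.5338 0.0461 0.032 ]
lever_tip 0.55 [391.3 143.2] [0.5623 0.0778 0.051 ]
```

View pics/w1.png

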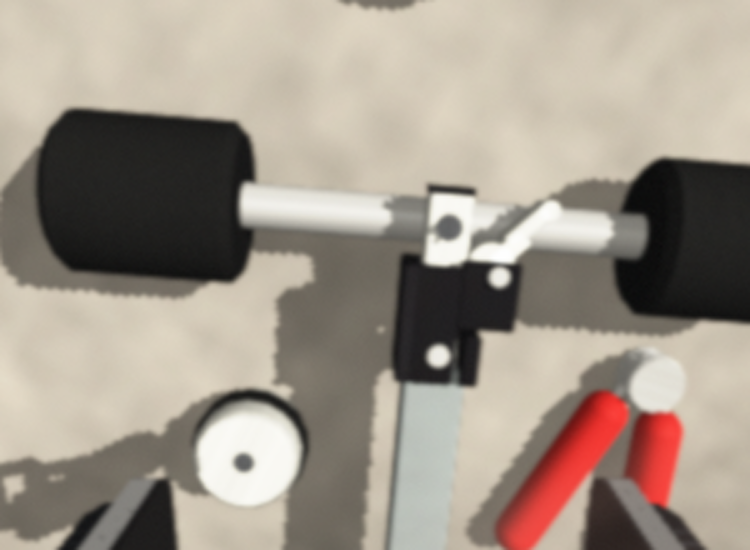

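The network points agree on the mouth at (0.534, 0.040); in the picture it is near (345,164) px. Joint 6 hit its limit in this orientation, so I'll use the half-turn grasp and place the camera beyond the mouth.

play_rows --pt "100 -1 5 0 0 0 8.5" --pt "100 -1 5 0 -1.3 -0.5 8" --pt "100 -1 5 0 0 0 8.5" --pt "100 -1 5 0 0 0 8.5" --pt "100 -1 5 0 0 0 8.5" --pt "100 -1 5 0 0 0 8.5" --pt "100 -1 5 0 0 0 8.5" --pt "100 -1 5 0 0 0 8.5" --pt "100 -1 5 0 0 0 8.5" --pt "100 -1 5 0 0 0 8.5" --pt "100 -1 5 0 0 0 8.5" --pt "100 -1 5 0 0 0 8.5" --pt "100 -1 5 0 0 0 8.5" --pt "100 -1 5 0 0 0 8.5" --pt "100 -1 5 0 0 0 8.5" --pt "100 -1 5 0 0 0 8.5" --pt "100 -1 5 0 0 0 8.5" --pt "100 -1 5 0 0 0 8.5" --pt "100 -1 5 0 0 0 8.5" --pt "100 -1 5 0 0 0 8.5"

```text
time: 5.25
tcp_pos: [0.51, 0.0988, 0.1503]
eef_rot: [[0.328, -0.945, 0.005], [-0.945, -0.328, -0.0], [0.002, -0.005, -1.0]]
wrist_force: [-0.3, -0.3, -0.8]
width: 0.0855
grasp_force: 0.0
```

play_rows --pt "100 0 0 0 0 0 6.3" --pt "100 0 0 0 0 0 0" --pt "100 0 0 0 0 0 0"

```text
time: 5.55
tcp_pos: [0.51, 0.0985, 0.1501]
eef_rot: [[0.421, -0.907, 0.005], [-0.907, -0.421, 0.0], [0.002, -0.005, -1.0]]
wrist_force: [-0.9, 0.5, -0.4]
width: 0.0848
grasp_force: 0.0
```

Run:
```python
from h import *
np.set_printoptions(precision=4,suppress=True)
s=telemetry.observe();print(s['time'],s['tcp_pos'],s['eef_rot'],s['qpos'])
f,K,R,t=cam('wrist');save(f,'w2.png',(160,100,320,240),2.5);cv2.imwrite('pics/w2raw.png',f['image'][:,:,::-1]);np.savez('w2.npz',K=K,R=R,t=t)
print('cam',-R.T@t)
for q,z in dict(mouth=.051,tbar=.032,lever_tip=.051,leg=.032,bar=0,mark=.051).items():
    for e in eyes.pinpoint(q,f)[:2]: print(q,round(e['p'],2),np.round(e['position'],1),plane(e['position'],z,K,R,t))
```

```text
5.55 [0.51   0.0985 0.1501] [[ 0.4213 -0.9069  0.0051]
 [-0.9069 -0.4213  0.0001]
 [ 0.0021 -0.0046 -1.    ]] [ 0.5808 -0.1809 -0.2282  0.0027 -1.5192 -0.1461]
cam [0.5413 0.0326 0.3179]
mouth 0.97 [327.3 126.6] [0.5351 0.0378 0.051 ]
tbar 0.71 [320.9 133.1] [0.5378 0.0465 0.032 ]
lever_tip 0.51 [288.  155.3] [0.5577 0.0772 0.051 ]
leg 0.85 [322.5 141.6] [0.5329 0.0533 0.032 ]
bar 0.66 [328.6 125.7] [0.5331 0.0373 0.    ]
mark 0.46 [229.9  32.4] [0.6421 0.003  0.051 ]
mark 0.3 [324.  127.7] [0.5375 0.0399 0.051 ]
```

View pics/w2.png

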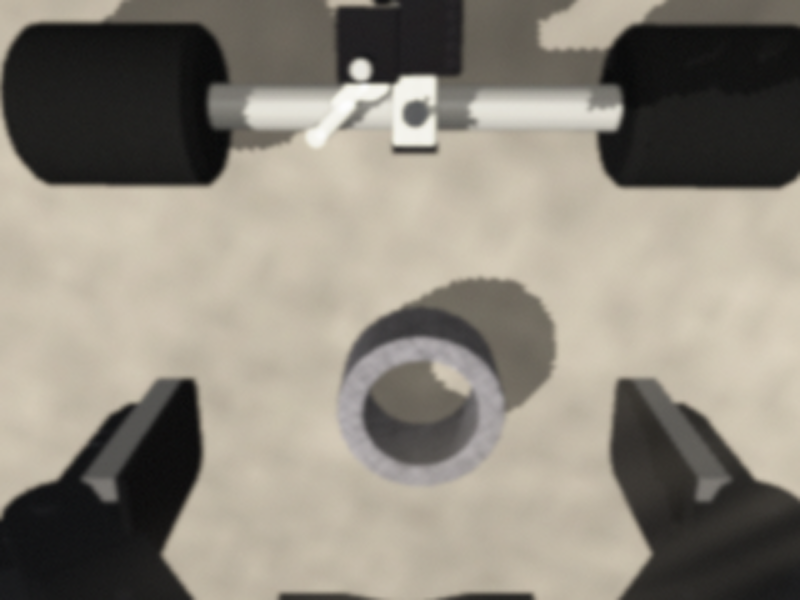

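The picture shows the leg between columns 317 and 335, the mouth near row 130, the T-bar axis near row 143 and level, and the open lever on the left.

Run:
```python
from h import *
np.set_printoptions(precision=4,suppress=True)
d=np.load('w2.npz');K,R,t=d['K'],d['R'],d['t']
im=cv2.imread('pics/w2raw.png',0).astype(float)
# T-bar edges at columns left & right
for c in (262,270,275,350,365,380,395,400):
    g=np.diff(im[128:158,c-1:c+2].mean(1)); print(c,np.argmax(g)+128.5,np.argmin(g)+128.5, im[128:158,c].astype(int))
for r in (134,138,148,154): 
    g=np.diff(im[r-1:r+2,310:345].mean(0));print(r,im[r,310:345].astype(int))
print('col326',im[115:170,326].astype(int))
P=lambda c,r,z:plane((c+.0,r),z,K,R,t)
a=P(250,142.8,.032);b=P(405,143.6,.032);u=(a-b)[:2];ang=np.degrees(np.arctan2(u[1],u[0]))+90;print('heading',ang)
```

```text
262 134.5 151.5 [ 97  97  97  97  98 101 114 135 153 167 181 195 209 220 225 226 226 224
 219 213 205 197 179 151 119 106 103 103 102 105]
270 134.5 151.5 [100  98  98  98  98 101 115 137 157 171 182 195 210 221 225 226 226 224
 219 213 205 198 183 158 127 108 104 104 108 128]
275 156.5 151.5 [ 98  98  97  97  98  99 115 137 156 171 182 195 210 221 226 226 225 224
 220 213 206 198 184 159 126 109 112 121 138 166]
350 139.5 146.5 [101 100 101 103 102 101 106 113 126 140 152 169 195 215 225 226 224 220
 208 178 151 153 161 169 176 183 187 188 187 187]
365 135.5 150.5 [ 98  98  99 100 100 103 112 129 149 166 179 192 205 217 224 225 224 223
 219 213 208 200 191 178 169 170 171 171 173 174]
380 135.5 150.5 [102 102 102 102 102 105 112 129 150 166 177 189 202 216 224 225 223 222
 219 214 207 201 192 180 176 179 181 181 181 180]
395 135.5 150.5 [ 95  95  95  95  95  98 106 122 139 156 164 161 162 176 182 181 198 214
 219 214 208 201 191 178 167 170 175 176 176 178]
400 143.5 151.5 [ 71  67  59  51  48  64  90 108 115 117 119 121 124 132 144 173 207 220
 220 214 209 203 191 163 110  57  35  
[... 158 characters left out ...]

138 [236 227 203 176 158 162 185 221 239 243 242 242 242 242 240 238 235 235
 235 228 215 221 229 221 179 135 121 119 119 120 120 119 119 120 119]
148 [207 206 206 206 206 206 211 228 239 240 228 188 140 107  96  92  91  92
 103 133 183 223 233 220 171 121 103 103 101 103 103 103 104 103 103]
154 [185 184 184 184 184 185 195 225 240 243 243 242 242 242 242 242 241 241
 242 242 243 242 238 224 196 185 184 185 186 186 185 185 186 187 187]
col326 [ 31  32  31  32  31  32  32  31  31  31  31  32  31  39  84 169 228 239
 241 241 241 241 240 235 207 144 100  92  92  91  91  91  91  91 102 149
 211 236 241 241 241 239 222 150  70  69 122 168 186 188 189 190 190 192
 193]
heading 114.61558455431683
```

Run:
```python
from h import *
np.set_printoptions(precision=4,suppress=True)
d=np.load('w2.npz');K,R,t=d['K'],d['R'],d['t']
P=lambda c,r,z:plane((c,r),z,K,R,t)[:2]
a=np.radians(114.8);ux=np.array([np.cos(a),np.sin(a)]);uy=np.array([-ux[1],ux[0]])
leg=P(325.2,154,.059); m=P(325.2,129.4,.068)
mouth=m; print('mouth raw',m,'y of mouth rel leg',(m-leg)@uy)
B=lambda p:((p-mouth)@ux*1e3,(p-mouth)@uy*1e3)
print('legend',B(P(325.2,158.3,.059)),'tbar axis',B(P(325.2,143.2,.032)),'leg154',B(leg))
print('tip',B(np.array([.5577,.0772])),'netmouth',B(np.array([.5351,.0378])))
s=telemetry.observe();print('tcp',B(s['tcp_pos'][:2]),ux,uy)
print('taperoll',B(np.array([.471,.178])))
```

```text
mouth raw [0.5362 0.0403] y of mouth rel leg -0.00015035105079045074
legend (np.float64(26.09903319553757), np.float64(0.1684471292591676)) tbar axis (np.float64(14.705489667102588), np.float64(0.26081539959120476)) leg154 (np.float64(22.168876855675318), np.float64(0.15035105079045075))
tip (np.float64(24.44521635672899), np.float64(-35.00734995574865)) netmouth (np.float64(-1.841599234184026), np.float64(2.0348331074744186))
tcp (np.float64(63.799750142392014), np.float64(-0.65411054679941)) [-0.4195  0.9078] [-0.9078 -0.4195]
taperoll (np.float64(152.31568174092973), np.float64(1.4161875224798588))
```

play_rows --pt "100 13 -20 0 0 0 0" --pt "100 13 -20 0 0 0 0" --pt "100 13 -21 0 0 0 0" --pt "100 0 0 0 0 0 0" --pt "100 0 0 -25 0 0 0" --pt "100 0 0 -25 0 0 0" --pt "100 0 0 -25 0 0 0" --pt "100 0 0 -20 0 0 0" --pt "100 0 0 -20 0 0 0" --pt "100 0 0 -20 0 0 0" --pt "100 0 0 0 0 0 0" --pt "100 0 0 0 0 0 0"

```text
time: 7.1
tcp_pos: [0.549, 0.0377, 0.0154]
eef_rot: [[0.424, -0.906, 0.005], [-0.906, -0.424, -0.001], [0.003, -0.004, -1.0]]
wrist_force: [-0.6, -0.2, 0.7]
width: 0.0853
grasp_force: 0.0
```

Run:
```python
from h import *
s=telemetry.observe();print(s['tcp_pos'],s['wrist_force'],s['time'])
f,K,R,t=cam('wrist');save(f,'w3.png',(80,20,480,360),1.6)
```

```text
[0.54899275 0.03767708 0.01535851] [-0.6291849  -0.17322757  0.73488711] 7.1
```

View pics/w3.png

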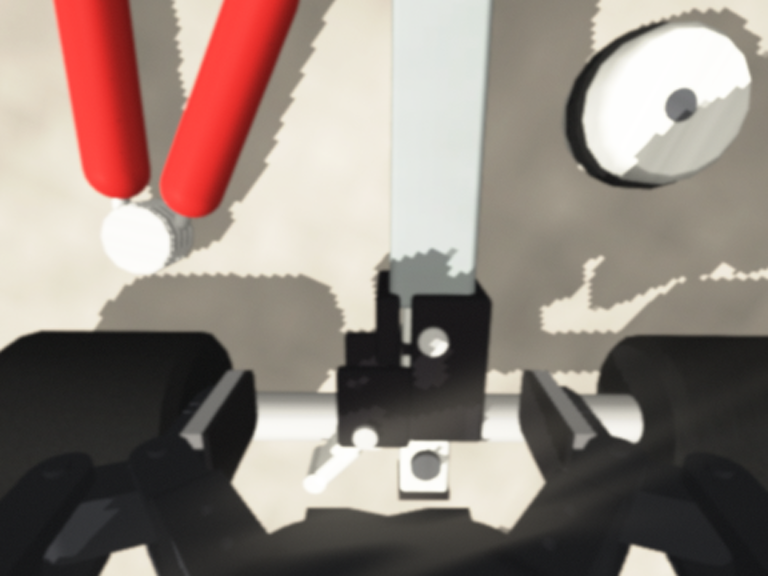

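The fingers stand astride the collar and the open lever, clear of both, with the T-bar just ahead of them. I'll push outward.

play_rows --pt "100 -1.7 3.6 0 0 0 0" --pt "100 -1.7 3.6 0 0 0 0" --pt "100 -1.7 3.6 0 0 0 0" --pt "100 -1.7 3.6 0 0 0 0" --pt "100 0 0 0 0 0 0" --pt "100 0 0 0 0 0 0"

```text
time: 7.75
tcp_pos: [0.5422, 0.0521, 0.015]
eef_rot: [[0.424, -0.905, 0.005], [-0.905, -0.424, -0.0], [0.002, -0.004, -1.0]]
wrist_force: [0.3, -0.4, -0.0]
width: 0.0856
grasp_force: 0.0
```

```bash
cat > look.py <<'E'
from h import *
import sys
np.set_printoptions(precision=4,suppress=True)
a=np.radians(114.8);ux=np.array([np.cos(a),np.sin(a)]);uy=np.array([-ux[1],ux[0]]);M=np.array([.5362,.0403])
B=lambda p:np.array([(np.array(p)[:2]-M)@ux*1e3,(np.array(p)[:2]-M)@uy*1e3])
if __name__=='__main__':
    s=telemetry.observe();print(s['time'],'tcp',B(s['tcp_pos']),s['tcp_pos'][2],'F',s['wrist_force'],s['width'],s['grasp_force'])
    for n in sys.argv[1:]:
        f,K,R,t=cam(n)
        for q,z in dict(mouth=.051,tbar=.032,lever_tip=.051,mark=.051).items():
            for e in eyes.pinpoint(q,f)[:2]: print(n,q,round(e['p'],2),np.round(e['position'],1),B(plane(e['position'],z,K,R,t)))
        cv2.imwrite(f'pics/raw_{n}.png',f['image'][:,:,::-1]);np.savez(f'{n}.npz',K=K,R=R,t=t)
E
python3 look.py top wrist
```

```text
7.75 tcp [  8.2072 -10.3728] 0.01495015373243945 F [ 0.3168 -0.4153 -0.0326] 0.08555979952704178 0.0
wrist mouth 0.67 [347.  252.6] [1.5228 1.28  ]
wrist lever_tip 0.55 [273.6 289.9] [ 24.0718 -37.7715]
wrist mark 0.54 [352.9 199.4] [-27.1551   3.3013]
```

```bash
python3 -c "
import cv2
a=cv2.imread('pics/raw_wrist.png')[200:380,180:500];cv2.imwrite('pics/w4.png',cv2.resize(a,None,fx=2.4,fy=2.4,interpolation=cv2.INTER_CUBIC))"
```

```text
(no output)
```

View pics/w4.png

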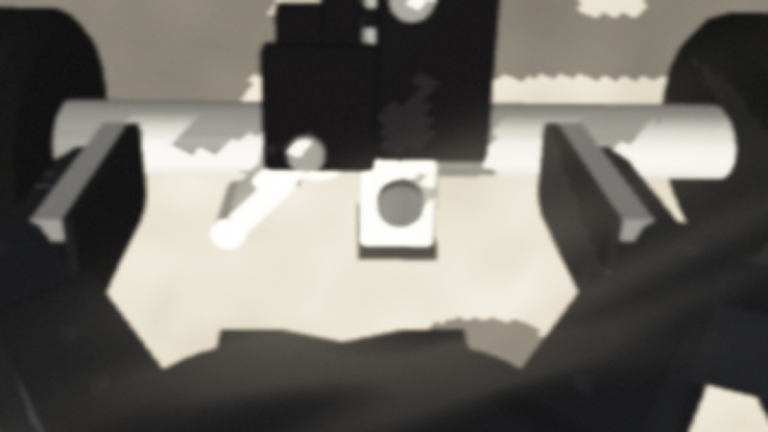

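The T-bar and leg have not moved, so the fingertips must have passed over the bar. I'll check where the open fingertips really are.

Run:
```python
from h import *
f=eyes.grab_frame('wrist');H=np.linalg.inv(np.array(f['hand_eye']));K=np.array([[f['fx'],0,f['cx']],[0,f['fy'],f['cy']],[0,0,1.]])
im=cv2.imread('pics/w2raw.png');S=5;x0,y0=160,210
a=cv2.resize(im[y0:y0+120,x0:x0+110],None,fx=S,fy=S,interpolation=cv2.INTER_CUBIC)
a=np.clip(a.astype(float)*1.8,0,255).astype(np.uint8)
for T,c in ((-.013,(0,0,255)),(-.035,(0,255,0)),(-.055,(255,0,0))):
    q=[]
    for X in (.011,-.011):
        for Y in (-.0428,-.057):
            p=K@(H@np.array([X,Y,T,1]))[:3];q.append(((p[:2]/p[2]-[x0,y0])*S+S/2).astype(int))
    cv2.polylines(a,[np.array([q[0],q[1],q[3],q[2]])],True,c,1)
cv2.imwrite('pics/fing.png',a)
```

```text
(no output)
```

View pics/fing.png

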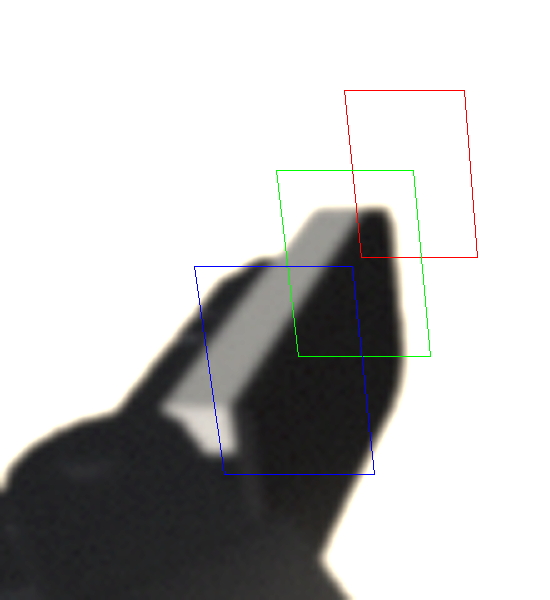

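The open fingertips sit about 38–43 mm behind the TCP, higher than I assumed, so at TCP z = 15 mm they were above the T-bar. I'll back off, then go lower while watching the force.

play_rows --pt "100 3.4 -7.2 0 0 0 0" --pt "100 3.4 -7.2 0 0 0 0" --pt "100 0 0 0 0 0 0" --pt "100 0 0 -7 0 0 0" --pt "100 0 0 -7 0 0 0" --pt "100 0 0 0 0 0 0"

```text
time: 8.9
tcp_pos: [0.5478, 0.0374, -0.001]
eef_rot: [[0.424, -0.906, 0.002], [-0.906, -0.424, -0.001], [0.001, -0.002, -1.0]]
wrist_force: [-0.9, -0.1, 0.4]
width: 0.0853
grasp_force: 0.0
```

```bash
python3 look.py
python3 - <<'E'
from look import *
f,K,R,t=cam('side')
# where fingertips should be seen in the side view, for different heights
s=telemetry.observe();p=s['tcp_pos'];Y=s['eef_rot'][:,1]
for h in (.014,.027,.04): print(h,[proj(np.r_[(p+sg*.05*Y)[:2],h],K,R,t).round() for sg in(1,-1)])
save(f,'s2.png',(250,130,180,140),4)
E
```

```text
8.9 tcp [-7.508  -9.3367] -0.0010081636548735437 F [-0.8793 -0.0638  0.4345] 0.08529898242861249 0.0
0.014 [array([325., 279.]), array([363., 255.])]
0.027 [array([325., 273.]), array([363., 249.])]
0.04 [array([325., 267.]), array([364., 243.])]
```

View pics/s2.png

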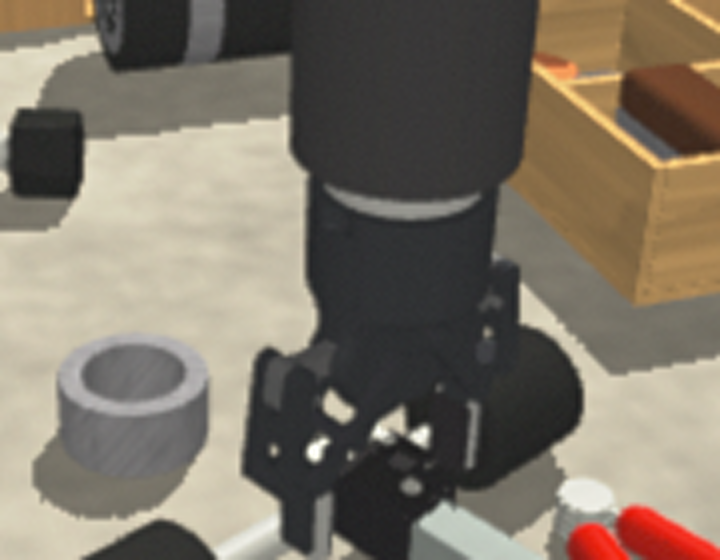

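The side view puts the left fingertip near (326,269) px, about 37 mm above the table, which confirms the offset. I'll lower another 9 mm and push, watching the force.

play_rows --pt "100 0 0 -3 0 0 0" --pt "100 0 0 -3 0 0 0" --pt "100 0 0 -3 0 0 0" --pt "100 0 0 0 0 0 0"

```text
time: 9.35
tcp_pos: [0.5486, 0.0375, -0.0087]
eef_rot: [[0.424, -0.906, 0.004], [-0.906, -0.424, -0.0], [0.002, -0.003, -1.0]]
wrist_force: [-1.0, -0.7, -0.4]
width: 0.0857
grasp_force: 0.0
```

play_rows --pt "100 -1.7 3.6 0 0 0 0" --pt "100 -1.7 3.6 0 0 0 0" --pt "100 -1.7 3.6 0 0 0 0" --pt "100 -1.7 3.6 0 0 0 0"

```text
time: 9.75
tcp_pos: [0.5419, 0.0521, -0.0082]
eef_rot: [[0.424, -0.906, 0.005], [-0.906, -0.424, -0.0], [0.002, -0.004, -1.0]]
wrist_force: [0.4, -2.6, -2.2]
width: 0.0856
grasp_force: 1.1
```

```bash
python3 look.py top wrist
python3 - <<'E'
import cv2
im=cv2.imread('pics/raw_wrist.png',0)
for c in (340,344,348,352): print(c,im[240:330,c].tolist())
E
```

```text
9.75 tcp [  8.342  -10.1524] -0.008216046576729148 F [ 0.3948 -2.5816 -2.1872] 0.08556211456525112 1.0557204857468605
top mouth 0.26 [397.2 151.3] [-79.0318 -81.6188]
wrist mouth 0.59 [348.  274.5] [ 1.0725 -0.4863]
wrist tbar 0.95 [342.7 289.1] [21.2384 -1.0571]
wrist lever_tip 0.97 [266.2 319.7] [ 25.1612 -37.7271]
340 [17, 18, 18, 18, 19, 17, 18, 19, 20, 19, 19, 19, 20, 20, 18, 22, 22, 22, 22, 22, 23, 25, 26, 27, 27, 29, 31, 33, 33, 35, 36, 38, 41, 42, 45, 46, 47, 50, 52, 53, 55, 56, 58, 59, 60, 60, 61, 62, 62, 62, 63, 63, 62, 64, 70, 93, 122, 142, 154, 162, 167, 170, 171, 174, 185, 220, 243, 248, 249, 249, 248, 248, 248, 248, 248, 248, 248, 247, 247, 247, 247, 247, 247, 247, 247, 247, 247, 247, 247, 247]
344 [21, 21, 21, 22, 21, 21, 21, 22, 21, 23, 23, 21, 22, 22, 23, 23, 24, 25, 24, 26, 26, 27, 29, 30, 31, 32, 34, 35, 36, 39, 41, 42, 44, 45, 47, 49, 51, 53, 54, 56, 57, 59, 60, 60, 61, 61, 63, 61, 63, 63, 62, 62, 61, 62, 63, 81, 119, 157, 170, 172, 173, 179, 206, 238, 247, 249, 249, 249, 249, 249, 249, 249, 248, 248, 248, 248, 248, 248, 248, 248, 248, 248, 248, 248, 248, 248, 248, 248, 248, 248]
348 [20, 20, 21, 20, 21, 22, 21, 22, 21, 24, 22, 23, 22, 23, 24, 24, 25, 26, 27, 27, 28, 29, 30, 32, 33, 36, 36, 38, 38, 40, 43, 44, 46, 47, 48, 51, 52, 54, 55, 56, 58, 57, 59, 60, 60, 61, 61, 61, 60, 61, 60, 59, 59, 59, 60, 77, 116, 155, 169, 172, 172, 172, 179, 205, 236, 246, 248, 249, 249, 248, 248, 248, 248, 248, 248, 248, 248, 248, 247, 248, 247, 248, 247, 248, 247, 248, 248, 248, 248, 248]
352 [20, 21, 21, 22, 22, 22, 20, 20, 22, 23, 23, 21, 24, 24, 23, 25, 26, 27, 28, 28, 30, 31, 32, 33, 34, 36, 37, 39, 41, 42, 44, 45, 48, 49, 51, 52, 54, 54, 55, 57, 57, 58, 58, 59, 59, 59, 59, 59, 58, 58, 58, 59, 58, 57, 58, 76, 115, 153, 169, 174, 192, 225, 241, 247, 248, 248, 248, 248, 248, 248, 247, 247, 247, 247, 247, 247, 247, 247, 247, 247, 247, 247, 247, 247, 247, 247, 247, 247, 247, 248]
```

It is pushing now: 2.6 N against the drag, about 13 mm out. I'll hop over the bar to put the camera above the mouth and look for the band.

play_rows --pt "100 0.8 -1.8 0 0 0 0" --pt "100 0 0 14 0 0 0" --pt "100 0 0 14 0 0 0" --pt "100 -9 19 0 0 0 0" --pt "100 -9 19 0 0 0 0" --pt "100 -8 19 0 0 0 0" --pt "100 0 0 0 0 0 0" --pt "100 0 0 0 0 0 0"

```text
time: 11.05
tcp_pos: [0.5175, 0.1076, 0.0213]
eef_rot: [[0.425, -0.905, 0.006], [-0.905, -0.425, 0.001], [0.002, -0.006, -1.0]]
wrist_force: [-0.1, 0.6, -1.1]
width: 0.0852
grasp_force: 0.0
```

```bash
python3 look.py wrist
python3 - <<'E'
from look import *
im=cv2.imread('pics/raw_wrist.png',0);d=np.load('wrist.npz');K,R,t=d['K'],d['R'],d['t']
print('cam',B(-R.T@t),(-R.T@t)[2])
c=int(proj(np.r_[M+.01*ux,.059],K,R,t)[0]);r=proj(np.r_[M,.068],K,R,t)[1];r2=proj(np.r_[M+.035*ux,.059],K,R,t)[1]
print(c,r,r2);r=int(r)
for cc in (c-4,c,c+4): print(cc,r-12,im[r-12:int(r2)+12,cc].tolist())
E
```

```text
11.05 tcp [ 68.883  -11.2553] 0.021263164327479087 F [-0.128   0.5812 -1.1339] 0.08524176919113682 0.0
wrist mouth 0.76 [349.8 129.1] [0.7687 0.2778]
wrist tbar 0.83 [345.2 164.7] [20.8096  0.0489]
wrist lever_tip 0.98 [272.  178.2] [ 24.837  -37.9185]
cam [ -4.0825 -12.0293] 0.188980241572582
350 128.69468684525341 202.74707217912265
346 116 [45, 44, 46, 45, 45, 44, 44, 45, 44, 44, 44, 42, 43, 73, 151, 231, 251, 253, 253, 253, 253, 253, 253, 253, 253, 253, 253, 253, 253, 253, 253, 253, 253, 253, 253, 253, 253, 253, 253, 253, 253, 253, 253, 253, 253, 253, 253, 253, 253, 253, 253, 252, 247, 231, 207, 193, 192, 190, 191, 191, 190, 191, 191, 191, 190, 189, 180, 153, 105, 72, 68, 69, 69, 69, 68, 69, 68, 68, 68, 67, 68, 68, 68, 67, 67, 70, 80, 116, 160, 184, 190, 191, 191, 191, 191, 191, 190, 186]
350 116 [44, 44, 44, 44, 43, 43, 43, 44, 44, 42, 43, 43, 50, 109, 209, 249, 253, 253, 253, 253, 253, 253, 253, 253, 253, 253, 253, 253, 253, 253, 253, 253, 253, 253, 253, 253, 253, 253, 253, 253, 253, 253, 253, 253, 253, 253, 253, 253, 253, 253, 253, 253, 251, 240, 213, 193, 189, 190, 190, 188, 189, 189, 189, 188, 189, 186, 165, 112, 68, 64, 66, 66, 66, 66, 66, 66, 66, 65, 66, 66, 66, 64, 66, 66, 66, 66, 68, 82, 124, 167, 186, 188, 188, 189, 189, 190, 188, 184]
354 116 [44, 44, 43, 43, 44, 43, 43, 44, 43, 44, 43, 42, 50, 112, 210, 248, 253, 253, 253, 253, 253, 253, 253, 253, 253, 253, 253, 253, 253, 253, 253, 253, 253, 253, 253, 253, 253, 253, 253, 253, 253, 253, 253, 253, 253, 253, 253, 253, 251, 247, 241, 227, 204, 191, 189, 188, 189, 188, 189, 188, 189, 189, 189, 189, 188, 189, 181, 154, 108, 74, 68, 66, 66, 65, 65, 66, 65, 65, 65, 66, 65, 66, 65, 67, 66, 65, 77, 111, 158, 183, 189, 191, 190, 191, 191, 191, 190, 186]
```

No band is out yet; the leg is bare from the mouth edge (row 129) outward. I'll push 8 mm farther and look again.

play_rows --pt "100 8.8 -19 0 0 0 0" --pt "100 8.8 -19 0 0 0 0" --pt "100 8.8 -19 0 0 0 0" --pt "100 0 0 0 0 0 0" --pt "100 0 0 -15 0 0 0" --pt "100 0 0 -14 0 0 0" --pt "100 -1.4 3 0 0 0 0" --pt "100 -1.4 3 0 0 0 0" --pt "100 -1.4 3 0 0 0 0" --pt "100 0 0 0 0 0 0"

```text
time: 12.3
tcp_pos: [0.5394, 0.06, -0.0085]
eef_rot: [[0.425, -0.905, 0.006], [-0.905, -0.425, 0.001], [0.002, -0.006, -1.0]]
wrist_force: [0.5, -0.1, 1.0]
width: 0.0855
grasp_force: 0.0
```

play_rows --pt "100 0.8 -1.8 0 0 0 0" --pt "100 0 0 14 0 0 0" --pt "100 0 0 14 0 0 0" --pt "100 -9 19 0 0 0 0" --pt "100 -9 19 0 0 0 0" --pt "100 -8 19 0 0 0 0" --pt "100 0 0 0 0 0 0" --pt "100 0 0 0 0 0 0"

```text
time: 13.1
tcp_pos: [0.5146, 0.1148, 0.0203]
eef_rot: [[0.425, -0.905, 0.007], [-0.905, -0.425, 0.001], [0.002, -0.006, -1.0]]
wrist_force: [0.8, 0.5, 0.2]
width: 0.0852
grasp_force: 0.0
```

```bash
cat > band.py <<'E'
from look import *
im=cv2.imread('pics/raw_wrist.png',0);d=np.load('wrist.npz');K,R,t=d['K'],d['R'],d['t']
print('cam',B(-R.T@t),(-R.T@t)[2])
c=int(proj(np.r_[M+.01*ux,.059],K,R,t)[0]);r=int(proj(np.r_[M,.068],K,R,t)[1]);r2=int(proj(np.r_[M+.035*ux,.059],K,R,t)[1])
print(r-8,im[r-8:r2,c-3:c+4].mean(1).astype(int).tolist())
def x(row,z): return B(plane((c,row),z,K,R,t))[0]
print('x of rows (leg top):',[(k,round(x(k,.059),1)) for k in range(r-8,r2,4)],'collar edge row->x',[(k,round(x(k,.068),1)) for k in range(r-4,r+5)])
E
python3 look.py wrist; python3 band.py
```

```text
13.1 tcp [ 76.7005 -11.6157] 0.020348336337700328 F [0.7551 0.5183 0.2473] 0.08519206310389053 0.0
wrist mouth 0.67 [351.2 112.9] [1.2476 0.2437]
wrist tbar 0.97 [343.2 167.1] [29.8363 -1.4598]
wrist lever_tip 0.93 [271.3 160.6] [ 23.6949 -38.0424]
cam [  3.7228 -12.3605] 0.18805983690073563
100 [44, 44, 44, 44, 43, 43, 43, 41, 39, 48, 106, 190, 233, 248, 252, 252, 252, 252, 252, 252, 252, 252, 252, 252, 253, 252, 252, 252, 253, 252, 253, 252, 252, 253, 253, 252, 252, 252, 252, 252, 252, 252, 252, 252, 252, 252, 252, 252, 252, 252, 252, 252, 252, 252, 252, 252, 252, 252, 252, 252, 252, 253, 253, 253, 252, 252, 248, 239, 227, 207, 189, 185, 185, 185, 185, 185, 184, 184, 185, 184, 185, 183, 172, 137, 90, 66, 63]
x of rows (leg top): [(100, np.float64(-3.9)), (104, np.float64(-2.3)), (108, np.float64(-0.6)), (112, np.float64(1.0)), (116, np.float64(2.7)), (120, np.float64(4.4)), (124, np.float64(6.1)), (128, np.float64(7.8)), (132, np.float64(9.5)), (136, np.float64(11.3)), (140, np.float64(13.0)), (144, np.float64(14.8)), (148, np.float64(16.6)), (152, np.float64(18.4)), (156, np.float64(20.2)), (160, np.float64(22.0)), (164, np.float64(23.9)), (168, np.float64(25.7)), (172, np.float64(27.6)), (176, np.float64(29.5)), (180, np.float64(31.4)), (184, np.float64(33.3))] collar edge row->x [(104, np.float64(-1.9)), (105, np.float64(-1.5)), (106, np.float64(-1.1)), (107, np.float64(-0.7)), (108, np.float64(-0.3)), (109, np.float64(0.0)), (110, np.float64(0.4)), (111, np.float64(0.8)), (112, np.float64(1.2))]
```

Still bare at the mouth edge (row 110). I'll push another 4.5 mm.

play_rows --pt "100 8.7 -18.8 0 0 0 0" --pt "100 8.7 -18.8 0 0 0 0" --pt "100 8.7 -18.8 0 0 0 0" --pt "100 0 0 0 0 0 0" --pt "100 0 0 -15 0 0 0" --pt "100 0 0 -14 0 0 0" --pt "100 -0.9 2 0 0 0 0" --pt "100 -0.9 2 0 0 0 0" --pt "100 -0.9 2 0 0 0 0" --pt "100 0 0 0 0 0 0"

```text
time: 14.35
tcp_pos: [0.5376, 0.0646, -0.0096]
eef_rot: [[0.425, -0.905, 0.006], [-0.905, -0.425, 0.0], [0.002, -0.005, -1.0]]
wrist_force: [0.3, -0.4, -0.8]
width: 0.0853
grasp_force: 0.1
```

play_rows --pt "100 0.8 -1.8 0 0 0 0" --pt "100 0 0 14 0 0 0" --pt "100 0 0 14 0 0 0" --pt "100 -9 19 0 0 0 0" --pt "100 -9 19 0 0 0 0" --pt "100 -8 19 0 0 0 0" --pt "100 0 0 0 0 0 0" --pt "100 0 0 0 0 0 0"

```text
time: 15.15
tcp_pos: [0.5128, 0.1197, 0.0194]
eef_rot: [[0.425, -0.905, 0.007], [-0.905, -0.425, 0.001], [0.002, -0.006, -1.0]]
wrist_force: [0.2, -0.3, 0.7]
width: 0.0855
grasp_force: 0.0
```

```bash
python3 look.py wrist; python3 band.py
```

```text
15.15 tcp [ 81.8589 -12.04  ] 0.019373286876518285 F [ 0.2154 -0.3181  0.6533] 0.08552216887188999 0.0
wrist mouth 0.89 [352.3  99. ] [0.3807 0.0152]
wrist tbar 0.81 [347.1 164.5] [33.364   0.1697]
wrist mark 0.57 [353.1  98.4] [0.1218 0.3702]
cam [  8.8751 -12.7705] 0.18708214680852892
87 [43, 43, 44, 43, 43, 43, 42, 39, 36, 40, 68, 92, 74, 47, 42, 43, 43, 43, 43, 47, 91, 190, 245, 251, 252, 252, 252, 252, 252, 252, 252, 252, 252, 252, 252, 252, 252, 252, 252, 252, 252, 252, 252, 252, 252, 252, 252, 252, 252, 252, 252, 252, 252, 252, 252, 252, 252, 252, 252, 252, 252, 252, 252, 252, 252, 252, 252, 252, 252, 252, 252, 252, 252, 252, 252, 252, 252, 252, 252, 252, 250, 246, 237, 219, 195, 183, 182, 182, 182, 182]
x of rows (leg top): [(87, np.float64(-3.9)), (91, np.float64(-2.3)), (95, np.float64(-0.7)), (99, np.float64(0.9)), (103, np.float64(2.5)), (107, np.float64(4.1)), (111, np.float64(5.8)), (115, np.float64(7.4)), (119, np.float64(9.1)), (123, np.float64(10.8)), (127, np.float64(12.5)), (131, np.float64(14.2)), (135, np.float64(15.9)), (139, np.float64(17.7)), (143, np.float64(19.4)), (147, np.float64(21.2)), (151, np.float64(23.0)), (155, np.float64(24.8)), (159, np.float64(26.6)), (163, np.float64(28.4)), (167, np.float64(30.2)), (171, np.float64(32.1)), (175, np.float64(34.0))] collar edge row->x [(91, np.float64(-1.5)), (92, np.float64(-1.2)), (93, np.float64(-0.8)), (94, np.float64(-0.4)), (95, np.float64(-0.1)), (96, np.float64(0.3)), (97, np.float64(0.7)), (98, np.float64(1.1)), (99, np.float64(1.4))]
```

The band has just cleared the mouth: it is dark from row 99 to 108 with a thin bright sliver before it, so the mark is about 0–0.5 mm out. Now the final approach: centre on leg plus lever, take up contact with about 0.5 mm more, and hold.

play_rows --pt "100 6.7 -20.2 0 0 0 0" --pt "100 6.7 -20.2 0 0 0 0" --pt "100 6.8 -20.1 0 0 0 0" --pt "100 0 0 0 0 0 0" --pt "100 0 0 -15 0 0 0" --pt "100 0 0 -14 0 0 0" --pt "100 0 0 0 0 0 0" --pt "100 -0.5 1.1 0 0 0 0" --pt "100 -0.5 1.1 0 0 0 0" --pt "100 -0.5 1.1 0 0 0 0" --pt "100 0 0 0 0 0 0" --pt "100 0 0 0 0 0 0"

```text
time: 16.6
tcp_pos: [0.5311, 0.0622, -0.0108]
eef_rot: [[0.424, -0.906, 0.005], [-0.906, -0.424, 0.0], [0.002, -0.005, -1.0]]
wrist_force: [-0.4, -1.0, 0.0]
width: 0.0853
grasp_force: 0.0
```

```bash
python3 look.py wrist
```

```text
16.6 tcp [22.0469 -4.5178] -0.010764177203329395 F [-0.4479 -0.984   0.0223] 0.08526167180560894 0.006874061218695715
wrist mouth 0.56 [335.3 247.6] [ 0.3993 -0.2803]
wrist tbar 0.97 [335.3 291. ] [34.0984  1.09  ]
wrist lever_tip 0.68 [247.4 295.7] [ 23.8788 -38.4681]
```

play_rows --pt "90 0 0 1 0 0 0" --pt "80 0 0 1 0 0 0" --pt "72 0 0 1 0 0 0" --pt "65 0 0 1 0 0 0" --pt "58 0 0 1 0 0 0" --pt "58 0 0 0 0 0 0" --grip_force 60

```text
time: 17.45
tcp_pos: [0.5341, 0.0642, -0.0045]
eef_rot: [[0.425, -0.905, 0.012], [-0.905, -0.425, 0.004], [0.002, -0.013, -1.0]]
wrist_force: [9.1, 6.8, -1.7]
width: 0.0498
grasp_force: 5.7
```

```bash
python3 look.py wrist
```

```text
17.45 tcp [22.5769 -8.1106] -0.0045094487507003275 F [ 9.1267  6.8444 -1.7359] 0.049830485365362116 5.670980550348759
wrist tbar 0.7 [341.5 285.2] [35.1987  1.368 ]
wrist tbar 0.45 [274.7 294.8] [ 41.7039 -34.786 ]
wrist lever_tip 0.91 [272.3 295.5] [ 28.7493 -32.0091]
```

play_rows --pt "52 0 0 0 0 0 0" --pt "46 0 0 0 0 0 0" --pt "42 0 0 0 0 0 0" --pt "42 0 0 0 0 0 0"

```text
time: 18.1
tcp_pos: [0.5351, 0.0636, -0.0029]
eef_rot: [[0.425, -0.905, 0.015], [-0.905, -0.425, 0.003], [0.004, -0.014, -1.0]]
wrist_force: [8.3, 3.3, 3.2]
width: 0.0363
grasp_force: 8.0
```

```bash
python3 look.py wrist
```

```text
18.1 tcp [21.6034 -8.7956] -0.002862922343214197 F [8.2961 3.3257 3.1593] 0.036259492104709905 7.970096245408058
wrist mouth 0.95 [346.9 242.6] [1.3597 1.4054]
wrist tbar 0.56 [338.1 283.7] [34.436  -1.0124]
wrist lever_tip 0.62 [289.2 298.7] [ 30.6807 -25.0117]
wrist mark 0.3 [335.3 279.2] [19.8531 -3.3776]
```

play_rows --pt "38 -0.3 0.6 0 0 0 0" --pt "34 0 0 0 0 0 0" --pt "34 0 0 0 0 0 0"

```text
time: 18.65
tcp_pos: [0.5323, 0.0611, -0.0026]
eef_rot: [[0.424, -0.906, 0.009], [-0.906, -0.424, -0.003], [0.006, -0.007, -1.0]]
wrist_force: [-4.8, -5.3, 14.2]
width: 0.0295
grasp_force: 13.0
```

```bash
python3 look.py wrist
```

```text
18.65 tcp [20.4753 -5.1805] -0.0025591291909886973 F [-4.7673 -5.2539 14.2206] 0.029518507512860562 13.008161215984728
wrist mouth 0.6 [334.3 245.1] [ 1.8407 -0.9181]
wrist tbar 0.77 [333.4 280.8] [31.8577 -0.2413]
wrist lever_tip 0.84 [298.6 298.9] [ 29.8578 -17.3863]
```

The cam dragged the leg in a little (TCP x 20.5, against 21.5–22 wanted). I'll push back out before going on.

play_rows --pt "36 -0.5 1.1 1 0 0 0" --pt "36 -0.6 1.2 1 0 0 0" --pt "36 0 0 0 0 0 0"

```text
time: 19.2
tcp_pos: [0.5318, 0.0615, -0.0027]
eef_rot: [[0.423, -0.906, 0.009], [-0.906, -0.423, -0.005], [0.009, -0.006, -1.0]]
wrist_force: [11.8, -14.0, -0.2]
width: 0.0305
grasp_force: 10.0
```

```bash
python3 look.py wrist
```

```text
19.2 tcp [21.0525 -4.9194] -0.0026574954606314385 F [ 11.8093 -14.0129  -0.2491] 0.03045500620407112 9.987008683383465
wrist mouth 0.65 [337.9 243.7] [1.8549 0.9355]
wrist mouth 0.6 [329.1 293.3] [27.3023 -2.7133]
wrist tbar 0.77 [331.9 280.6] [32.3388 -0.8204]
wrist lever_tip 0.86 [294.8 301.4] [ 31.8699 -18.9748]
```

```bash
cat > bolt.py <<'E'
from look import *
im=cv2.imread('pics/raw_wrist.png',0);d=np.load('wrist.npz');K,R,t=d['K'],d['R'],d['t']
print('cam',B(-R.T@t),(-R.T@t)[2])
for y in (-.003,0,.003):
    v=[];xs=np.arange(-6,56,.5)
    for x in xs:
        p=proj(np.r_[M+x/1e3*ux+y*uy,.059],K,R,t);v.append(cv2.getRectSubPix(im,(1,1),(float(p[0]),float(p[1])))[0,0])
    print(y,[(float(a),int(b)) for a,b in zip(xs,v)][::1] if y==0 else '', 'edges',[(float(xs[i]),int(v[i+1])-int(v[i-1])) for i in range(1,len(v)-1) if abs(int(v[i+1])-int(v[i-1]))>25])
print('collar top edge row-> apparent leg-plane x of x=0,z=68:',B(plane(proj(np.r_[M,.068],K,R,t),.059,K,R,t)))
E
python3 bolt.py
```

```text
cam [-50.8044  -5.499 ] 0.16554132855940465
-0.003  edges [(4.0, 65), (4.5, 108), (5.0, 94), (5.5, 43), (27.0, 37), (27.5, 36), (37.5, -28), (38.0, -64), (38.5, -82), (39.0, -61), (47.0, -42), (47.5, -46), (48.0, -28)]
0 [(-6.0, 43), (-5.5, 43), (-5.0, 42), (-4.5, 41), (-4.0, 37), (-3.5, 32), (-3.0, 28), (-2.5, 26), (-2.0, 26), (-1.5, 25), (-1.0, 25), (-0.5, 25), (0.0, 25), (0.5, 25), (1.0, 26), (1.5, 26), (2.0, 27), (2.5, 26), (3.0, 27), (3.5, 28), (4.0, 39), (4.5, 83), (5.0, 146), (5.5, 185), (6.0, 196), (6.5, 197), (7.0, 197), (7.5, 197), (8.0, 197), (8.5, 196), (9.0, 196), (9.5, 196), (10.0, 195), (10.5, 195), (11.0, 195), (11.5, 195), (12.0, 194), (12.5, 195), (13.0, 194), (13.5, 194), (14.0, 193), (14.5, 194), (15.0, 194), (15.5, 193), (16.0, 194), (16.5, 195), (17.0, 194), (17.5, 194), (18.0, 195), (18.5, 194), (19.0, 194), (19.5, 195), (20.0, 194), (20.5, 194), (21.0, 194), (21.5, 195), (22.0, 195), (22.5, 195), (23.0, 195), (23.5, 195), (24.0, 196), (24.5, 196), (25.0, 196), (25.5, 196), (26.0, 196), (26.5, 197), (27.0, 197), (27.5, 200), (28.0, 210), (28.5, 229), (29.0, 246
[... 410 characters left out ...]
, 133), (45.5, 126), (46.0, 109), (46.5, 88), (47.0, 71), (47.5, 64), (48.0, 63), (48.5, 63), (49.0, 63), (49.5, 63), (50.0, 65), (50.5, 66), (51.0, 67), (51.5, 68), (52.0, 70), (52.5, 71), (53.0, 69), (53.5, 68), (54.0, 68), (54.5, 68), (55.0, 67), (55.5, 66)] edges [(4.0, 55), (4.5, 107), (5.0, 102), (5.5, 50), (28.0, 29), (28.5, 36), (36.0, -57), (36.5, -88), (37.0, -83), (37.5, -43), (39.0, 30), (46.0, -38), (46.5, -38)]
0.003  edges [(4.0, 56), (4.5, 108), (5.0, 101), (5.5, 46), (27.0, 33), (27.5, 36), (36.0, -43), (36.5, -54), (37.0, -58), (37.5, -61), (38.0, -47), (39.5, 27), (45.0, -34), (45.5, -47), (46.0, -33)]
collar top edge row-> apparent leg-plane x of x=0,z=68: [4.6876 0.5074]
```

play_rows --pt "46 0 0 0 0 0 0" --pt "46 -0.4 0.9 0 0 0 0" --pt "46 0 0 0 0 0 0"

```text
time: 19.75
tcp_pos: [0.5297, 0.0614, -0.0036]
eef_rot: [[0.423, -0.906, 0.005], [-0.906, -0.423, -0.007], [0.008, -0.002, -1.0]]
wrist_force: [6.0, -16.1, -0.7]
width: 0.0392
grasp_force: 9.4
```

```bash
python3 look.py wrist;python3 bolt.py|grep -v '^0 '; python3 bolt.py | grep '^0 ' | sed 's/.*edges/edges/'
```

```text
19.75 tcp [21.9237 -2.956 ] -0.003623214129659859 F [  5.981  -16.0819  -0.7449] 0.03919721952639647 9.400490038096905
wrist mouth 0.9 [333.7 240.7] [0.8516 0.7389]
wrist tbar 0.76 [333.  281.9] [33.4092  1.5468]
wrist lever_tip 0.88 [287.  302.1] [ 32.3826 -20.8313]
wrist lever_tip 0.21 [331.2 282.2] [21.6167 -0.111 ]
wrist mark 0.17 [288.7 296.2] [ 29.1619 -19.9303]
cam [-49.9839  -4.2481] 0.16455550184850565
-0.003  edges [(4.0, 66), (4.5, 116), (5.0, 98), (5.5, 40), (28.5, 29), (29.0, 37), (38.5, -32), (39.0, -69), (39.5, -80), (40.0, -54), (47.0, -31), (47.5, -42), (48.0, -35)]
0.003  edges [(4.0, 67), (4.5, 117), (5.0, 96), (5.5, 37), (28.0, 35), (28.5, 31), (36.0, -26), (36.5, -36), (37.0, -35), (37.5, -37), (38.0, -55), (38.5, -60), (39.0, -37), (40.5, 26), (45.5, -37), (46.0, -42), (46.5, -29)]
collar top edge row-> apparent leg-plane x of x=0,z=68: [4.659 0.396]
edges [(4.0, 66), (4.5, 117), (5.0, 97), (5.5, 38), (28.0, 27), (28.5, 43), (29.0, 27), (37.0, -49), (37.5, -101), (38.0, -100), (38.5, -41), (40.0, 29), (46.0, -27), (46.5, -39), (47.0, -35)]
```

play_rows --pt "40 0 0 0 0 0 0" --pt "36 0 0 0 0 0 0" --pt "33 0 0 0 0 0 0" --pt "33 0 0 0 0 0 0"

```text
time: 20.4
tcp_pos: [0.5311, 0.0626, -0.0024]
eef_rot: [[0.423, -0.906, 0.009], [-0.906, -0.423, -0.005], [0.008, -0.006, -1.0]]
wrist_force: [6.3, -12.2, 0.3]
width: 0.0284
grasp_force: 21.2
```

```bash
python3 look.py wrist;python3 bolt.py > o; grep -v '^0 ' o|head -1; grep '^0 ' o | sed 's/.*edges/edges/'; tail -1 o
```

```text
20.4 tcp [22.3853 -4.7612] -0.0024213797073635024 F [  6.3424 -12.2241   0.2779] 0.028374452784941977 21.176414208021015
wrist mouth 0.89 [333.9 240.1] [ 1.5189 -0.7246]
wrist mouth 0.52 [484.2  25.2] [-82.4356  51.8912]
wrist tbar 0.74 [331.4 280.7] [33.8627 -0.9412]
wrist lever_tip 0.6 [300.9 300.1] [ 32.5882 -15.9496]
wrist mark 0.22 [333. 203.] [-15.6631  -1.3694]
cam [-49.6041  -5.4068] 0.1657203411209089
edges [(4.0, 34), (4.5, 89), (5.0, 111), (5.5, 73), (6.0, 26), (28.5, 37), (29.0, 30), (37.5, -28), (38.0, -83), (38.5, -113), (39.0, -67), (40.5, 29), (47.5, -36), (48.0, -38), (48.5, -26)]
collar top edge row-> apparent leg-plane x of x=0,z=68: [4.5685 0.498 ]
```

play_rows --pt "31 0.3 -0.6 0 0 0 0" --pt "29 0 0 0 0 0 0" --pt "27 0 0 0 0 0 0" --pt "27 0 0 0 0 0 0"

```text
time: 21.05
tcp_pos: [0.5302, 0.062, -0.0022]
eef_rot: [[0.424, -0.906, 0.006], [-0.906, -0.424, -0.005], [0.007, -0.003, -1.0]]
wrist_force: [-0.5, -11.6, 7.0]
width: 0.0259
grasp_force: 66.3
```

```bash
python3 look.py wrist;python3 bolt.py > o; grep -v '^0 ' o|head -1; grep '^0 ' o | sed 's/.*edges/edges/'; tail -1 o
```

```text
21.05 tcp [22.231  -3.6548] -0.0021733349412738634 F [ -0.4827 -11.5645   7.0366] 0.025931523640121152 66.32133275270462
wrist mouth 0.91 [337.2 239.3] [1.0459 1.693 ]
wrist tbar 0.69 [332.8 279.6] [33.1682  0.8501]
wrist lever_tip 0.74 [303.5 299. ] [ 31.9629 -13.7392]
cam [-49.8502  -4.8127] 0.16593011984934466
edges [(4.0, 55), (4.5, 113), (5.0, 106), (5.5, 48), (28.5, 38), (29.0, 29), (37.0, -55), (37.5, -92), (38.0, -90), (38.5, -52), (40.0, 31), (40.5, 28), (47.5, -28), (48.0, -41), (48.5, -38)]
collar top edge row-> apparent leg-plane x of x=0,z=68: [4.5813 0.4423]
```

play_rows --pt "10 0 0 0 0 0 0" --pt "0 0 0 0 0 0 0" --pt "0 0 0 0 0 0 0" --pt "0 0 0 0 0 0 0" --pt "0 0 0 0 0 0 0" --pt "0 0 0 0 0 0 0" --grip_force 90

```text
time: 21.9
tcp_pos: [0.53, 0.0619, -0.0021]
eef_rot: [[0.424, -0.905, 0.006], [-0.905, -0.424, -0.006], [0.008, -0.003, -1.0]]
wrist_force: [-1.5, -11.9, 8.1]
width: 0.025
grasp_force: 93.2
```

```bash
python3 look.py wrist top side;python3 bolt.py > o; head -1 o; grep '^0 ' o | sed 's/.*edges/edges/'; tail -1 o
python3 - <<'E'
import cv2,numpy as np
a=cv2.imread('pics/raw_wrist.png')[215:335,250:410]
b=cv2.imread('pics/raw_top.png')[150:250,320:440]
a=cv2.resize(a,(480,360),interpolation=3);b=cv2.resize(b,(312,260),interpolation=3);b=cv2.copyMakeBorder(b,0,100,0,0,0)
cv2.imwrite('pics/end.png',np.hstack([a,b]))
E
```

```text
21.9 tcp [22.2013 -3.4203] -0.0021167180667825414 F [ -1.4799 -11.8554   8.1377] 0.02500325922818931 93.17973375320435
wrist mouth 0.74 [331.8 237.5] [ 0.1992 -0.522 ]
wrist mouth 0.68 [330.9 279.8] [21.5168 -0.6289]
wrist tbar 0.8 [333.6 278.3] [32.3763  1.4932]
wrist lever_tip 0.69 [306.  299.1] [ 32.0283 -12.3438]
side mouth 0.95 [337.3 247.9] [ 5.9857 -2.3901]
side tbar 0.9 [322.2 249.8] [37.2198  3.7829]
side lever_tip 0.56 [346.2 325.4] [-123.9628  113.8133]
side lever_tip 0.48 [331.1 244. ] [21.3325 -2.297 ]
cam [-49.8513  -4.7004] 0.16599921331945497
edges [(4.0, 53), (4.5, 113), (5.0, 108), (5.5, 49), (28.0, 32), (28.5, 33), (37.0, -52), (37.5, -96), (38.0, -94), (38.5, -51), (40.0, 33), (40.5, 26), (48.0, -41), (48.5, -40)]
collar top edge row-> apparent leg-plane x of x=0,z=68: [4.5782 0.4317]
```

View pics/end.png

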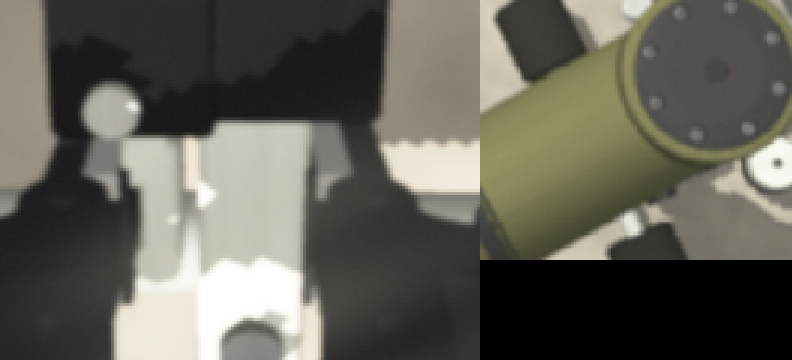

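The wrist view shows the lever lying flat along the leg between the pads. The width is 25.0 mm, which means fully shut, with 93 N of grip. The leg is at its reference position, within about 0.5 mm of the mark.

```bash
python3 -c "
from bench import sign_off
print(sign_off())"
```

```text
the job is handed in; nothing more can be done
None
```

I handed the job in at about 22 s of the 42 s: the leg is drawn out to the tape mark, within about 0.5 mm by my measurement. The gripper is still squeezing leg and shut lever together at 93 N (25.0 mm across), and I touched none of the four things around the bar.

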